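# Point out the strip tube, shut the tray, start the analyser

### The arm

A 7-joint arm with a two-finger parallel gripper is mounted at the origin on the work surface. World frame = base frame: x ahead of the robot, y to its left, z up, the work surface at z = 0. Lengths are in mm, angles in rad, forces in N, time in s.
With the tool pointing down it reaches from about 425 to 975 mm from the base axis. Payload 16.7 kg.
Tool frame: the origin (TCP) lies between the finger pads, 19 mm behind the fingertips; this is the grasp point; z points along the fingers, y is the line along which they close (so a half turn about z gives the same grasp; the last joint's range is limited). The gripper opens to 85 mm and grips with 20 to 120 N. Pads are 22 mm wide; open, the fingers measure 114 mm over their backs; the gripper's body (76 mm by 85 mm) begins 54 mm behind the grasp point. The pads swing forward as they close: fully open they stand 13 mm farther back than shut.
Start: joints at [-1.335, 0.426, 0.074, 1.606, -0.034, 1.111, -0.067], TCP at [254.005, 625.347, 250.002] pointing down, gripper open.
Joint ranges: [-2.85, 2.85], [-0.5, 2.14], [-1.23, 1.37], [0.21, 2.46], [-1.02, 4.16], [0.16, 2.05], [-2.73, 2.73]. Speed limits (rad/s): [1.89, 1.89, 2.39, 2.39, 3.01, 3.01, 3.01].

### API

Orientations are given as a unit quaternion [w, x, y, z].
In Python, from cell import bot, cams, sign_off, spotter gives the robot as it stands. The module is installed in compiled form; this text tells all that it offers.
- The arm moves only by the tool apply_moves, never from a script. Its argument "increments" is text: rows parted by semicolons, each of 7 numbers parted by spaces: the closure, from -1 (fully open) to 1 (shut), then the shift along the tool's x, y, z in m, then the turn, a rotation vector about the tool's x, y, z in rad. In form: gripper tx ty tz rx ry rz; .... A call has 1 to 12 rows; each row shifts and turns the commanded pose from where the row before left it, along the tool's axes as they then stand; what a row does not reach is not made up. A row lasts 1/12 s, in which the tool goes at most 41.7 mm and 7.16 degrees, less where a joint would pass 70% of its speed; a pose out of reach is approached as far as the arm can. A call is refused whole if a number of a shift passes 0.0417 or a number of a turn 0.125, either way. A call with a gripper value outside its range is refused whole. The fingers move at their own pace and stop on an object; the grip force is fixed at half the most. Time passes only in rows, so rows that do not move let the fingers close. It gives the time, the measured TCP pose, the force, the opening and the grip force at its end, in the units of the state.
- bot.observe(): the state, without advancing time (a new reading comes with each control period).
- cams.snapshot(name): name is "scene" or "side" or "wrist"; returns the picture (400x640x3 uint8, red, green, blue); there is no depth.
- cams.camera_model(name): a dict with "K" (3x3 intrinsics, pixels), "cam_to_world" (4x4, takes a point from camera to world coordinates). Camera axes: x right, y up, looking along -z (the intrinsics and any distortion apply to the point x, -y, -z); pixel columns grow to the right and rows downward; lengths in mm; the calibration is good to about 2 mm. A picture is of the moment at which its call begins: read the wrist's pose just before it. camera_model takes no time and is no camera call; for the wrist camera it gives the pose at the moment of the call.
- sign_off(): hands the job in; it is judged then, once.
Trained networks look in the newest picture that a camera, given by its name, has taken for a name from the list of things; names that differ only in an ending like _2 or _b are one class to them, and where a whole thing is asked for, a point or a joint stands for the part that bears it (a point fixed in the world has none). Each returns a list of dicts, best first, with "confidence" (0 to 1); they miss things now and then, are a little off and sometimes report something else, mostly with a low value. They report only what shows in the picture. A call takes as long as a camera call. They do not tell look-alikes from the thing itself.
- spotter.trace(camera, name): "mask" (400x640 bool, what is visible of it) and "box" ([left, top, right, bottom] in pixels, round what is visible of it).
The state is a dict: "time_s": time; "qpos": joint angles; "joint_velocities": joint speeds; "joint_torque": joint torques, N m; "tcp_pos": TCP position; "tcp_rot": TCP orientation; "wrist_force": force on the tool from outside, world axes, zero at the start; "wrist_torque": the same for the moment, N m; "finger_gap": opening from 0.0 (shut) to 1.0 (fully open); "finger_force": force on a finger pad.
Only numpy, scipy, OpenCV 4.12 (cv2) and the standard library are available. Lean on these libraries where they do the work, as an engineer would, in place of code of your own. Each camera call takes 0.05 s, during which the arm holds its last target. There are 200 camera calls.

### The job

A strip from the orange-capped tube already lies in the analyser's open tray. Point at the orange-capped tube for the room camera's record: hold the fingertips two or three centimetres straight above the middle of its cap without touching any tube, for two to three seconds. Then push the blue-fronted tray fully in, press the green start key all the way down and let it go; do not press the red key, and leave everything else where it stands.

Things in the scene. Friction and masses are not known exactly. Their poses are not given: they have to be found in the camera images.
- tube_orange_cap (a point): middle of the flat top of the orange cap: the tube to point at. Test-strip tube: white, upright, 32 mm diameter, 108 mm tall with its 35 mm wide cap, loose in a hole of the grey rack; all five caps are level, about 116 mm above the table. z is up.
- tube_orange: the same white tube with the orange cap; origin at the centre of its underside
- rack: fixed grey rack block, 130 x 190 x 45 mm, with six holes in two rows of three, 60 mm apart both ways (five hold tubes, in any order, one is empty); origin at the centre of its underside, y along its length
- analyser: fixed cream table-top analyser, 250 mm deep, 220 mm wide. Origin on the table below the middle of its front face; x points into the machine, away from the front; y to its left; z up. The front 120 mm of it is a deck 100 mm high with the keys; behind that it is 148 mm high with a dark display.
- tray (a joint): how far the analyser's tray is out, m: 0 fully in, up to 0.085 out. It slides straight along the analyser's x axis with about 2 N of friction and stays where it is left, with a hard stop at 0; no latch
- tray_face (a point): middle of the outer (front) face of the tray's blue front plate, which is 100 mm wide, 44 mm high (from 47 to 91 mm above the table) and 12 mm thick; it moves with the tray, x points into the machine. When shut, the plate rests against the analyser's front, its outer face 12 mm proud of it.
- start_key_top (a point): middle of the top of the green start key, a round push key 28 mm across in a black housing on the deck, 60 mm behind the analyser's front face, left of the middle (45 mm to the analyser's +y); its top is 122 mm above the table when up; z is up, it is pressed straight down
- start_key (a joint): how far the green start key is down, m: 0 up, 0.006 fully down; it springs back; about 4 N presses it fully
- stop_key (a joint): the same for the red stop key, 90 mm from the green one to the analyser's -y; not to be pressed
- tin: loose jar of strips, 44 mm diameter, 120 mm tall, with a white cap; origin under its centre; a bystander
- timer: loose white bench timer, 60 x 60 x 18 mm, lying flat; origin under its centre; a bystander
- dish: loose grey square dish, 70 x 70 x 14 mm; origin under its centre; a bystander
- tube_blue: like the orange-capped tube but with a blue cap; origin under its centre; a bystander
- tube_green: like the orange-capped tube but with a green cap; origin under its centre; a bystander
- tube_yellow: like the orange-capped tube but with a yellow cap; origin under its centre; a bystander
- tube_white: like the orange-capped tube but with a white cap; origin under its centre; a bystander
Mind the look-alikes: they are no part of the job. Leave any purple look-alike of the tube_orange alone.

How it is judged (in metres and radians):
On the way, in this order (a step that is already met when the one before it is completed fails the run):
1. pointing: the tool point stays within 20 mm sideways of the middle of the orange cap and 21 to 75 mm above it for 1.5 s, with the tray still out (horizontal distance between the grasp point and tube_orange_cap below 0.02 m and z of the grasp point in the frame of tube_orange_cap between 0.021 and 0.075 m and value of joint tray above 0.035 m), for 1.5 s.
2. the tray is pushed in (less than 5 mm out) (value of joint tray below 0.005 m), for 0.2 s.
3. the green key is pressed down (more than 4.5 mm) (value of joint start_key above 0.0045 m and value of joint tray below 0.005 m), for 0.05 s.
At the end, for the whole second after the job is handed in: the tray is less than 5 mm out, both keys are up (less than 1.5 mm down), all five tubes stand upright in their holes within 10 mm of where they were, and the jar, timer and dish are within 20 mm of where they were (value of joint tray below 0.005 m and value of joint each of start_key, stop_key below 0.0015 m and distance of each of tube_orange, tube_blue, tube_green, tube_yellow, tube_white from where it was at the start of the episode below 0.01 m and distance of each of tin, timer, dish from where it was at the start of the episode below 0.02 m and angle between each of tube_orange, tube_blue, tube_green, tube_yellow, tube_white's own z axis and vertical below 0.15 rad and linear speed of each of tube_orange, tube_blue, tube_green, tube_yellow, tube_white below 0.02 m/s); the robot touches nothing.
It fails at once if the robot touches a strip tube (contact force between any of the arm, the fingers and tube_orange above 0.3 N or contact force between any of the arm, the fingers and tube_blue above 0.3 N or contact force between any of the arm, the fingers and tube_green above 0.3 N or contact force between any of the arm, the fingers and tube_yellow above 0.3 N or contact force between any of the arm, the fingers and tube_white above 0.3 N).
It fails at once if a strip tube is lifted or moved by more than 10 mm (distance of any of tube_orange, tube_blue, tube_green, tube_yellow, tube_white from where it was at the start of the episode above 0.01 m).
It fails at once if the jar, timer or dish is moved by more than 20 mm (distance of any of tin, timer, dish from where it was at the start of the episode above 0.02 m).
It fails at once if the red stop key is pressed (more than 2.5 mm) (value of joint stop_key above 0.0025 m).
It fails at once if the green key is pressed (more than 2.5 mm) while the tray is more than 10 mm out (value of joint start_key above 0.0025 m and value of joint tray above 0.01 m).
It also fails if it takes over 51 s, if anything falls off the work surface, if the arm or the gripper's body presses on something with over 40 N, if the wrist force passes 120 N, or if a joint passes its speed limit or range.

## Working session

There is one attempt and no reset: what is moved stays moved. The work goes in short steps, Python scripts to look and compute and a tool call to move; the robot and the scene stay as the last step left them, time stands still between calls to the robot, and variables do not carry over. Pictures are saved under pics/ and viewed, at most 10 in all, crops included, and the job is handed in when it is done.

Besides the shell and the picture viewer there is one more tool, called after "Emit:" as name(argument=value, ...) on one line, values as JSON. apply_moves: Moves the arm, as the interface text tells. Its arguments: {"type":"object","properties":{"increments":{"type":"string"}},"required":["increments"]}

```bash
mkdir -p pics; python3 - <<'E'
from cell import bot,cams,spotter
import cv2,numpy as np
s=bot.observe();print(s['time_s'],s['tcp_pos'],s['tcp_rot'],s['finger_gap'])
for c in("scene","side","wrist"):
    im=cams.snapshot(c);cv2.imwrite(f"pics/{c}0.png",im[:,:,::-1])
    m=cams.camera_model(c);print(c,np.round(m['K'],1).tolist(),np.round(m['cam_to_world'],3).tolist(), [k for k in m])
E
```

```text
0.0 [253.89652539 625.02332948 249.31923646] [-7.77457258e-05  1.91710513e-01  9.81451310e-01 -6.32522811e-04] 0.9977733396706081
scene [[483.4, 0.0, 314.1], [0.0, 483.4, 201.6], [0.0, 0.0, 1.0]] [[0.76, -0.377, 0.529, 1321.513], [0.649, 0.438, -0.622, -965.552], [0.004, 0.816, 0.578, 960.521], [0.0, 0.0, 0.0, 1.0]] ['K', 'cam_to_world']
side [[435.7, 0.0, 316.5], [0.0, 435.7, 197.4], [0.0, 0.0, 1.0]] [[0.825, 0.306, -0.475, 87.73], [-0.565, 0.425, -0.708, -739.702], [-0.015, 0.852, 0.523, 620.585], [0.0, 0.0, 0.0, 1.0]] ['K', 'cam_to_world']
wrist [[299.5, 0.0, 318.1], [0.0, 299.5, 194.6], [0.0, 0.0, 1.0]] [[0.377, -0.886, -0.269, 184.097], [0.926, 0.361, 0.111, 655.138], [-0.001, -0.291, 0.957, 374.072], [0.0, 0.0, 0.0, 1.0]] ['K', 'cam_to_world']
```

View pics/scene0.png

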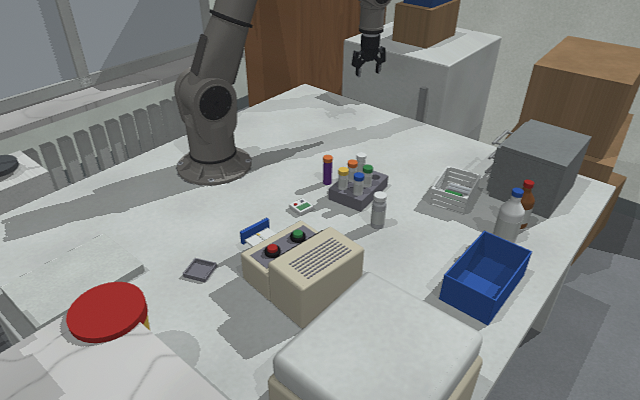

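View pics/side0.png

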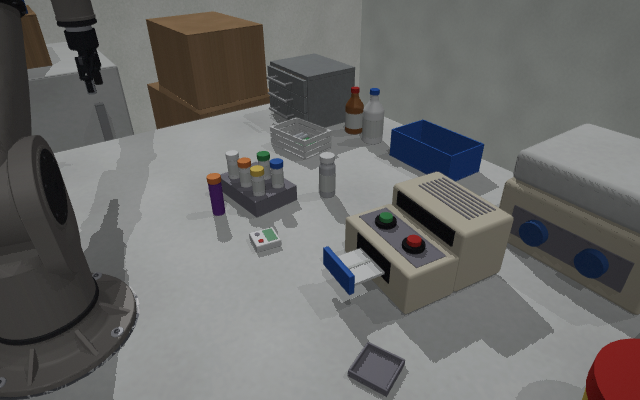

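The orange cap in the rack is at about (352,164) in scene and (244,162) in side. The purple tube with an orange cap at (328,159) and (214,178) is the look-alike. The tray is out on the robot side, with green and red keys at (298,234)/(272,249) in scene and (386,218)/(414,242) in side.

```bash
cat > h.py <<'E'
import numpy as np,cv2
from cell import bot,cams,spotter
def P(c):
    m=cams.camera_model(c);T=np.linalg.inv(m['cam_to_world']);return m['K']@(np.diag([1,-1,-1])@T[:3])
def tri(Ps,uv):
    A=np.vstack([np.vstack([u*p[2]-p[0],v*p[2]-p[1]]) for p,(u,v) in zip(Ps,uv)])
    A/=np.linalg.norm(A[:,:3],axis=1)[:,None]
    x=np.linalg.lstsq(A[:,:3],-A[:,3],rcond=None)[0]
    return x,[np.round(proj(p,x)-u,1).tolist() for p,u in zip(Ps,uv)]
def proj(p,X): q=p@np.r_[X,1];return q[:2]/q[2]
E
python3 - <<'E'
from h import *
ims={}
for c in("scene","side"):
    ims[c]=cams.snapshot(c)
    for n in("tube_orange","tube_orange_cap","start_key_top","start_key","stop_key","tray_face","tin","timer","dish","rack","tube_blue"):
        print(c,n,[(round(d['confidence'],2),np.round(d['box']).tolist(),int(d['mask'].sum()),np.round(np.argwhere(d['mask']).mean(0)[::-1],1).tolist()) for d in spotter.trace(c,n)[:3]])
def z(c,a,b,w,h): return cv2.resize(ims[c][b:b+h,a:a+w],None,fx=400/w,fy=600/2/h*1,interpolation=cv2.INTER_CUBIC)
top=np.hstack([z("scene",310,145,80,60),z("scene",235,210,100,75)])
bot_=np.hstack([z("side",200,140,100,75),z("side",315,190,140,105)])
cv2.imwrite("pics/crops.png",np.vstack([top,bot_])[:,:,::-1])
E
```

```text
scene tube_orange [(0.8, [323.0, 155.0, 331.0, 184.0], 229, [327.2, 169.2]), (0.55, [349.0, 157.0, 356.0, 179.0], 166, [351.9, 168.8]), (0.27, [241.0, 216.0, 276.0, 245.0], 581, [256.5, 232.5])]
scene tube_orange_cap [(0.69, [350.0, 158.0, 358.0, 185.0], 172, [351.9, 169.0]), (0.53, [328.0, 152.0, 334.0, 187.0], 275, [327.4, 169.2])]
scene start_key_top [(0.65, [294.0, 232.0, 302.0, 234.0], 69, [297.4, 233.5])]
scene start_key [(0.53, [299.0, 234.0, 307.0, 240.0], 68, [297.5, 233.5])]
scene stop_key [(0.41, [265.0, 242.0, 278.0, 252.0], 81, [271.9, 248.0])]
scene tray_face [(0.82, [242.0, 219.0, 276.0, 245.0], 539, [256.5, 233.0])]
scene tin [(0.57, [368.0, 190.0, 390.0, 229.0], 503, [378.6, 209.4])]
scene timer [(0.67, [286.0, 200.0, 315.0, 219.0], 271, [300.8, 206.6]), (0.44, [239.0, 218.0, 277.0, 247.0], 615, [256.9, 232.6])]
scene dish [(0.56, [182.0, 257.0, 215.0, 283.0], 564, [199.6, 269.8])]
scene rack [(0.91, [329.0, 170.0, 391.0, 211.0], 1063, [358.3, 192.6])]
scene tube_blue [(0.67, [350.0, 173.0, 366.0, 195.0], 220, [358.4, 183.8])]
side tube_orange [(0.8, [235.0, 160.0, 2
[... 490 characters left out ...]
[326.7, 174.4]), (0.48, [381.0, 214.0, 394.0, 221.0], 134, [385.9, 217.8]), (0.17, [344.0, 340.0, 407.0, 396.0], 1857, [376.3, 368.7])]
side stop_key [(0.68, [409.0, 237.0, 421.0, 246.0], 150, [413.9, 240.7]), (0.46, [269.0, 158.0, 285.0, 191.0], 384, [277.1, 172.6])]
side tray_face [(0.85, [325.0, 247.0, 387.0, 295.0], 1637, [350.7, 267.7])]
side tin [(0.86, [318.0, 152.0, 338.0, 196.0], 725, [326.9, 174.6])]
side timer [(0.84, [248.0, 227.0, 279.0, 253.0], 549, [264.7, 239.1])]
side dish [(0.61, [345.0, 340.0, 408.0, 395.0], 1806, [376.2, 368.3])]
side rack [(0.66, [221.0, 162.0, 298.0, 218.0], 1735, [258.5, 194.9])]
side tube_blue [(0.6, [269.0, 157.0, 285.0, 191.0], 348, [276.7, 172.7])]
```

View pics/crops.png

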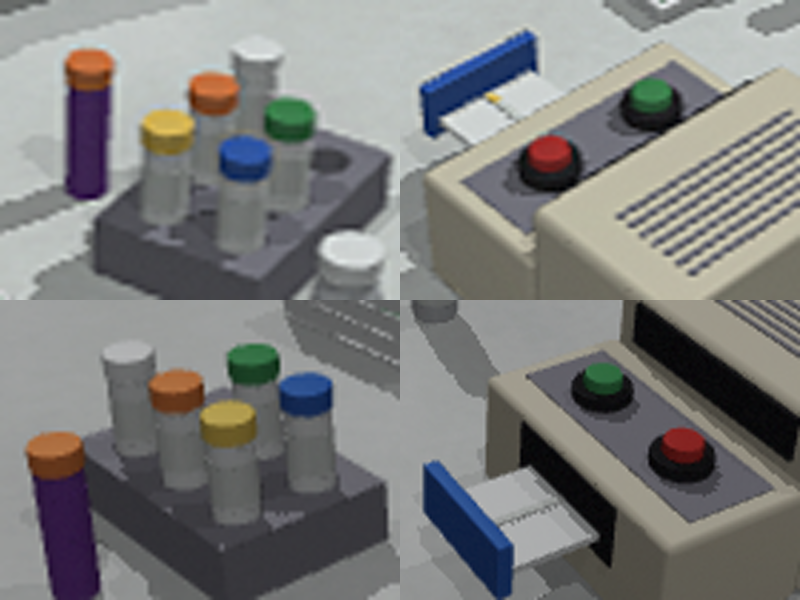

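View pics/wrist0.png

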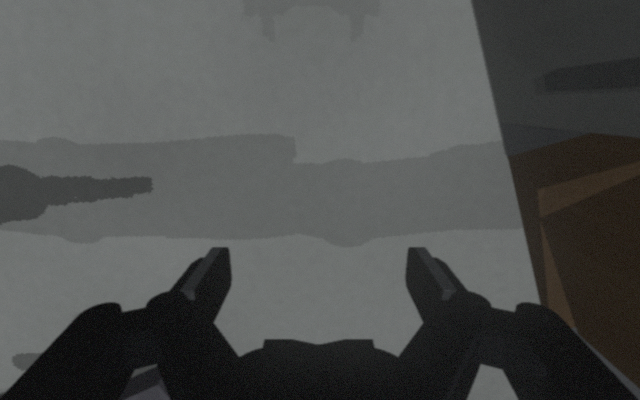

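```bash
python3 - <<'E'
from h import *
Ps=[P("scene"),P("side")]
pts=dict(orange=[(352.8,162.2),(244.5,160.8)],purple=[(328,158.5),(214,176.8)],yellow=[(343.6,169.5),(257.3,169.5)],white=[(361.3,155.3),(232.3,153.3)],
green=[(298.5,231.8),(386.2,215.2)],red=[(272.3,246.5),(414.4,239)],
topR=[(240.5,231.3),(349,274)],topL=[(267.5,218.8),(323.4,247.8)],
tin=[(380,195.5),(327,156)])
R={}
for k,v in pts.items():
    R[k],e=tri(Ps,v);print(k,np.round(R[k],1),e)
y=(R['green']-R['red'])[:2];print(np.linalg.norm(y));y/=np.linalg.norm(y);x=np.r_[y[1],-y[0]]
print("x axis",x,np.degrees(np.arctan2(x[1],x[0])))
f=(R['green'][:2]+R['red'][:2])/2-60*x;print("front origin",f)
for k in('topR','topL'):print(k,(R[k][:2]-f)@x,(R[k][:2]-f)@y)
t=R['topL'][:2]-R['topR'][:2];t/=np.linalg.norm(t);print("yaw plate",np.degrees(np.arctan2(-t[0],t[1])))
E
```

```text
orange [498.4 205.6 114.9] [[-0.1, 0.5], [-0.3, -0.6]]
purple [405.3 186.7 104.3] [[0.0, -0.0], [0.0, 0.0]]
yellow [504.  146.5 114.1] [[-0.2, 0.8], [-0.5, -1.0]]
white [491.7 264.6 114.6] [[-0.1, 0.3], [-0.2, -0.3]]
green [ 617.1 -203.7  122.4] [[-0.3, 0.6], [-0.4, -0.8]]
red [ 605.8 -294.8  122.4] [[-0.3, 0.6], [-0.4, -0.8]]
topR [ 464.1 -279.8   93.8] [[0.2, -0.4], [0.4, 0.7]]
topL [ 475.3 -183.4   87.5] [[0.0, -0.1], [0.1, 0.2]]
tin [683.6  97.  117.6] [[-0.1, 0.3], [-0.2, -0.4]]
91.7575043147618
x axis [ 0.99232586 -0.12365024] -7.102815415213024
front origin [ 551.91280907 -241.81878508]
topR -82.4367369512894 -48.51880821739277
topL -83.28622505231002 48.472229501390004
yaw plate -6.60100782975341
```

Emit:
apply_moves(increments="1 -0.01 -0.008 0 0 0 0;1 -0.02 -0.016 0 0 0 0;1 -0.026 -0.02 0 0 0 0;1 -0.026 -0.02 0 0 0 0;1 -0.026 -0.02 0 0 0 0;1 -0.026 -0.02 0 0 0 0;1 -0.026 -0.02 0 0 0 0;1 -0.026 -0.02 0 0 0 0;1 -0.026 -0.02 0 0 0 0;1 -0.026 -0.02 0 0 0 0;1 -0.02 -0.016 0 0 0 0;1 -0.02 -0.016 0 0 0 0")

```text
time_s: 2.35
tcp_pos: [431.0, 318.3, 250.2]
tcp_rot: [0.0, 0.192, 0.981, 0.0]
wrist_force: [0.8, 0.8, 0.3]
finger_gap: 0.001
finger_force: 0.0
```

```bash
cat >> h.py <<'E'
from scipy.spatial.transform import Rotation as R_
def rel(target,yaw_x=None):
    s=bot.observe();R=R_.from_quat(s['tcp_rot'],scalar_first=True)
    print('t',round(s['time_s'],2),'tcp',np.round(s['tcp_pos'],1),'F',np.round(s['wrist_force'],1),'gap',round(s['finger_gap'],2),'tilt',np.round(R.as_matrix()[:,2],3),
     'toolx ang',np.degrees(np.arctan2(R.as_matrix()[1,0],R.as_matrix()[0,0])).round(1),'to go tool mm',np.round(R.inv().apply(np.array(target)-s['tcp_pos']),1))
E
python3 -c "
from h import *
rel([498.4,205.6,160])"
```

```text
t 2.35 tcp [431.  318.3 250.2] F [0.8 0.8 0.3] gap 0.0 tilt [ 0.  0. -1.] toolx ang 157.8 to go tool mm [-104.9  -78.9   90.2]
```

Emit:
apply_moves(increments="1 -0.02 -0.015 0 0 0 0;1 -0.02 -0.015 0 0 0 0;1 -0.02 -0.015 0 0 0 0;1 -0.02 -0.015 0 0 0 0;1 -0.015 -0.012 0 0 0 0;1 -0.01 -0.007 0 0 0 0;1 0 0 0 0 0 0;1 0 0 0 0 0 0")

```text
time_s: 3.02
tcp_pos: [497.9, 207.0, 250.0]
tcp_rot: [-0.0, 0.193, 0.981, 0.0]
wrist_force: [-0.4, 0.2, -0.4]
finger_gap: 0.0
finger_force: 0.0
```

```bash
python3 - <<'E'
from h import *
rel([498.4,205.6,160])
im=cams.snapshot("wrist");p=P("wrist")
for q in([498.4,205.6,115],[504,146.5,115],[491.7,264.6,115]):
    c=proj(p,np.array(q));print(c);cv2.circle(im,tuple(int(round(v)) for v in c),3,(255,0,255),-1)
cv2.imwrite("pics/w1.png",im[:,:,::-1])
E
```

```text
t 3.02 tcp [497.9 207.  250. ] F [-0.4  0.2 -0.4] gap 0.0 tilt [-0.  0. -1.] toolx ang 157.8 to go tool mm [-1.  -1.1 90. ]
[314.74763148 193.16934455]
[258.38319409 221.45031212]
[374.03237068 162.05943982]
```

View pics/w1.png

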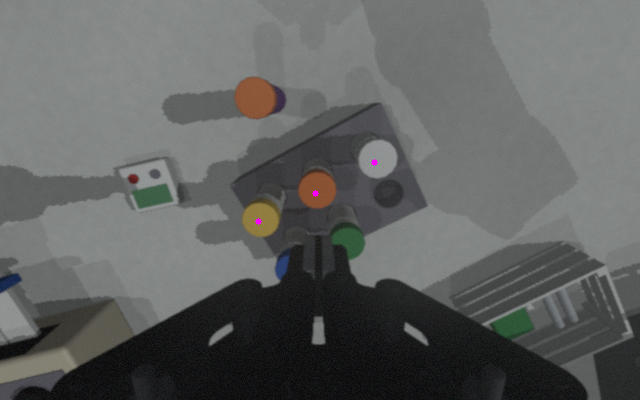

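The cap sits at (317,189), within about 4 mm of the prediction, with the purple tube apart at (255,98). I'll descend here and hold.

Emit:
apply_moves(increments="1 0 0 0.02 0 0 0;1 0 0 0.02 0 0 0;1 0 0 0.02 0 0 0;1 0 0 0.015 0 0 0;1 0 0 0.01 0 0 0;1 0 0 0.004 0 0 0;1 0 0 0 0 0 0;1 0 0 0 0 0 0;1 0 0 0 0 0 0;1 0 0 0 0 0 0;1 0 0 0 0 0 0;1 0 0 0 0 0 0")

```text
time_s: 4.07
tcp_pos: [498.0, 208.0, 161.4]
tcp_rot: [0.0, 0.192, 0.981, 0.0]
wrist_force: [-0.3, -0.4, -0.2]
finger_gap: -0.001
finger_force: 0.0
```

Emit:
apply_moves(increments="1 0 0 0 0 0 0;1 0 0 0 0 0 0;1 0 0 0 0 0 0;1 0 0 0 0 0 0;1 0 0 0 0 0 0;1 0 0 0 0 0 0;1 0 0 0 0 0 0;1 0 0 0 0 0 0;1 0 0 0 0 0 0;1 0 0 0 0 0 0;1 0 0 0 0 0 0;1 0 0 0 0 0 0")

```text
time_s: 5.07
tcp_pos: [497.8, 207.9, 161.0]
tcp_rot: [0.0, 0.192, 0.981, -0.0]
wrist_force: [0.0, -0.1, 0.0]
finger_gap: -0.002
finger_force: 0.0
```

Emit:
apply_moves(increments="1 0 0 0 0 0 0;1 0 0 0 0 0 0;1 0 0 0 0 0 0;1 0 0 0 0 0 0;1 0 0 0 0 0 0;1 0 0 0 0 0 0;1 0 0 0 0 0 0;1 0 0 0 0 0 0;1 0 0 0 0 0 0;1 0 0 0 0 0 0;1 0 0 0 0 0 0")

```text
time_s: 5.98
tcp_pos: [497.8, 207.9, 161.0]
tcp_rot: [-0.0, 0.192, 0.981, -0.0]
wrist_force: [-0.2, 0.7, -0.0]
finger_gap: 0.002
finger_force: 0.0
```

Emit:
apply_moves(increments="1 0 0 -0.02 0 0 0;1 0 0 -0.03 0 0 0;1 0 0 -0.03 0 0 0;1 0 0 -0.01 0 0 0;1 0 0 0 0 0 -0.066;1 0 0 0 0 0 -0.066;1 0 0 0 0 0 -0.066;1 0 0 0 0 0 -0.066;1 0 0 0 0 0 0")

```text
time_s: 6.73
tcp_pos: [497.8, 207.9, 250.9]
tcp_rot: [-0.0, 0.059, 0.998, 0.0]
wrist_force: [-0.6, 0.5, -0.3]
finger_gap: -0.001
finger_force: 0.0
```

```bash
python3 - <<'E'
from h import *
x=np.array([.9923,-.1237]);f=np.array([551.9,-241.8])
rel([*(f-120*x),250])
E
```

```text
t 6.73 tcp [497.8 207.9 250.9] F [-0.6  0.5 -0.3] gap -0.0 tilt [-0.  0. -1.] toolx ang 173.2 to go tool mm [  13.1 -439.5    0.9]
```

Emit:
apply_moves(increments="1 0.001 -0.015 0 0 0 0;1 0.002 -0.03 0 0 0 0;1 0.001 -0.038 0 0 0 0;1 0.001 -0.038 0 0 0 0;1 0.001 -0.038 0 0 0 0;1 0.001 -0.038 0 0 0 0;1 0.001 -0.038 0 0 0 0;1 0.001 -0.038 0 0 0 0;1 0.001 -0.038 0 0 0 0;1 0.001 -0.038 0 0 0 0;1 0.001 -0.038 0 0 0 0;1 0.001 -0.03 0 0 0 0")

```text
time_s: 7.73
tcp_pos: [432.9, -207.5, 251.2]
tcp_rot: [0.0, 0.063, 0.998, -0.0]
wrist_force: [1.8, 1.2, 0.4]
finger_gap: 0.002
finger_force: 0.0
```

Emit:
apply_moves(increments="1 0 -0.015 0 0 0 0;1 0 -0.007 0 0 0 0;1 0 0 0 0 0 0;1 0 0 0 0 0 0")

```text
time_s: 8.07
tcp_pos: [431.5, -225.7, 250.8]
tcp_rot: [-0.0, 0.061, 0.998, 0.0]
wrist_force: [-0.1, 0.4, -0.6]
finger_gap: 0.001
finger_force: 0.0
```

```bash
python3 - <<'E'
from h import *
x=np.array([.9923,-.1237]);f=np.array([551.9,-241.8])
rel([*(f-120*x),72])
im=cams.snapshot("wrist");p=P("wrist")
y=np.array([.1237,.9923])
for q in([*(f-83*x+50*y),91],[*(f-83*x-50*y),91],[*(f+60*x+45*y),122],[*(f+60*x-45*y),122]):
    c=proj(p,np.array(q));print(c);cv2.circle(im,tuple(int(round(v)) for v in c),3,(255,0,255),-1)
cv2.imwrite("pics/w2.png",im[:,:,::-1])
E
```

```text
t 8.07 tcp [ 431.5 -225.7  250.8] F [-0.1  0.4 -0.6] gap 0.0 tilt [-0.  0. -1.] toolx ang 173.0 to go tool mm [ -1.5  -1.2 178.8]
[363.86598194 220.32660286]
[265.77903259 220.21537416]
[357.26041841 357.01751438]
[272.29748132 356.94021888]
```

View pics/w2.png

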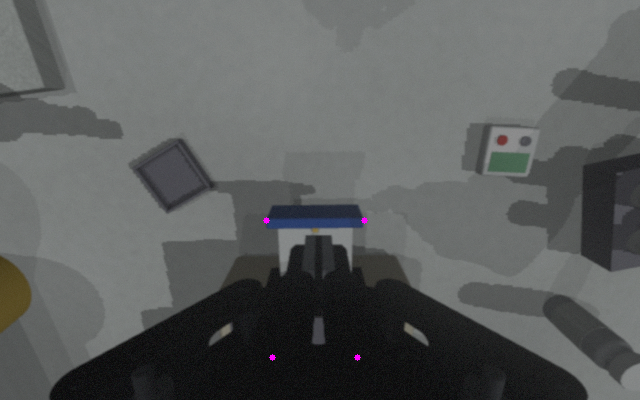

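The tray's front edge at y≈220 lines up with the prediction, and the space in front of it is clear. I'll descend, then push along tool −x.

Emit:
apply_moves(increments="1 0 0 0.015 0 0 0;1 0 0 0.03 0 0 0;1 0 0 0.03 0 0 0;1 0 0 0.03 0 0 0;1 0 0 0.03 0 0 0;1 0 0 0.02 0 0 0;1 0 0 0.015 0 0 0;1 0 0 0.008 0 0 0;1 0 0 0 0 0 0;1 -0.008 0 0 0 0 0;1 -0.008 0 0 0 0 0;1 -0.005 0 0 0 0 0")

```text
time_s: 9.12
tcp_pos: [454.7, -228.9, 74.2]
tcp_rot: [0.001, 0.06, 0.998, -0.0]
wrist_force: [0.4, 0.2, -0.0]
finger_gap: -0.001
finger_force: 0.0
```

Emit:
apply_moves(increments="1 -0.007 0 0 0 0 0;1 -0.008 0 0 0 0 0;1 -0.008 0 0 0 0 0;1 -0.008 0 0 0 0 0;1 -0.008 0 0 0 0 0;1 -0.008 0 0 0 0 0;1 -0.008 0 0 0 0 0;1 -0.008 0 0 0 0 0;1 -0.005 0 0 0 0 0;1 -0.004 0 0 0 0 0;1 0 0 0 0 0 0")

```text
time_s: 10.03
tcp_pos: [524.7, -237.7, 73.0]
tcp_rot: [0.0, 0.061, 0.998, -0.0]
wrist_force: [-0.2, -0.5, 0.1]
finger_gap: 0.002
finger_force: 0.0
```

```bash
python3 - <<'E'
from h import *
x=np.array([.9923,-.1237]);f=np.array([551.9,-241.8])
rel([*(f-23*x),72])
E
```

```text
t 10.03 tcp [ 524.7 -237.7   73. ] F [-0.2 -0.5  0.1] gap 0.0 tilt [ 0. -0. -1.] toolx ang 173.0 to go tool mm [-4.5 -0.7  1. ]
```

Emit:
apply_moves(increments="1 -0.003 0 0 0 0 0;1 -0.002 0 0 0 0 0")

```text
time_s: 10.2
tcp_pos: [528.7, -238.3, 73.0]
tcp_rot: [-0.0, 0.061, 0.998, -0.0]
wrist_force: [-1.8, 0.0, -0.4]
finger_gap: -0.002
finger_force: 0.8
```

Emit:
apply_moves(increments="1 -0.002 0 0 0 0 0;1 0 0 0 0 0 0")

```text
time_s: 10.37
tcp_pos: [529.9, -238.5, 72.8]
tcp_rot: [-0.001, 0.061, 0.998, 0.0]
wrist_force: [-6.0, 1.6, 2.1]
finger_gap: -0.002
finger_force: 3.2
```

```bash
python3 - <<'E'
from h import *
for c in("scene","side"): 
    im=cams.snapshot(c)
    if c=="side":a=im[170:320,290:490]
    else:b=im[180:330,210:410]
cv2.imwrite("pics/p3.png",cv2.resize(np.hstack([b,a]),None,fx=2,fy=2,interpolation=cv2.INTER_CUBIC)[:,:,::-1])
E
```

```text
(no output)
```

View pics/p3.png

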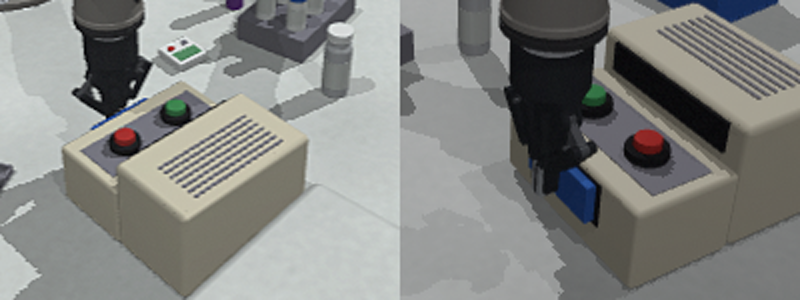

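The blue plate sits against the front, and the force rise suggests the hard stop. I'll press a touch more to confirm, then back off and rise.

Emit:
apply_moves(increments="1 -0.002 0 0 0 0 0;1 -0.001 0 0 0 0 0;1 0 0 0 0 0 0")

```text
time_s: 10.72
tcp_pos: [530.1, -238.5, 72.5]
tcp_rot: [-0.003, 0.061, 0.998, 0.001]
wrist_force: [-23.6, 4.1, 17.5]
finger_gap: 0.001
finger_force: 12.0
```

Emit:
apply_moves(increments="1 0.01 0 0 0 0 0;1 0.02 0 0 0 0 0;1 0.01 0 0 0 0 0;1 0 0 -0.02 0 0 0;1 0 0 -0.035 0 0 0;1 0 0 -0.035 0 0 0;1 0 0 -0.03 0 0 0;1 0 0 -0.01 0 0 0;1 0 0 0 0 0 0")

```text
time_s: 11.47
tcp_pos: [495.5, -234.4, 205.9]
tcp_rot: [0.003, 0.061, 0.998, -0.0]
wrist_force: [-0.3, -0.8, -0.5]
finger_gap: 0.001
finger_force: 0.0
```

```bash
python3 - <<'E'
from h import *
rel([617.1,-203.7,165])
E
```

```text
t 11.47 tcp [ 495.5 -234.4  205.9] F [-0.3 -0.8 -0.5] gap 0.0 tilt [ 0.005 -0.001 -1.   ] toolx ang 173.0 to go tool mm [-116.8   45.3   41.5]
```

Emit:
apply_moves(increments="1 -0.01 0.004 0 0 0 0;1 -0.02 0.008 0 0 0 0;1 -0.025 0.01 0 0 0 0;1 -0.025 0.01 0 0 0 0;1 -0.02 0.008 0 0 0 0;1 -0.012 0.004 0 0 0 0;1 -0.005 0.001 0 0 0 0;1 0 0 0.02 0 0 0;1 0 0 0.02 0 0 0;1 0 0 0.008 0 0 0;1 0 0 0 0 0 0")

```text
time_s: 12.38
tcp_pos: [614.1, -203.2, 152.2]
tcp_rot: [-0.002, 0.061, 0.998, 0.0]
wrist_force: [0.0, 0.2, 0.2]
finger_gap: 0.002
finger_force: 0.0
```

```bash
python3 - <<'E'
from h import *
rel([617.1,-203.7,141])
a=cams.snapshot("side")[150:300,300:500];b=cams.snapshot("scene")[170:320,200:400]
cv2.imwrite("pics/p4.png",cv2.resize(np.hstack([b,a]),None,fx=2,fy=2,interpolation=cv2.INTER_CUBIC)[:,:,::-1])
E
```

```text
t 12.38 tcp [ 614.1 -203.2  152.2] F [0.  0.2 0.2] gap 0.0 tilt [-0.004  0.001 -1.   ] toolx ang 173.0 to go tool mm [-3.  -0.1 11.2]
```

View pics/p4.png

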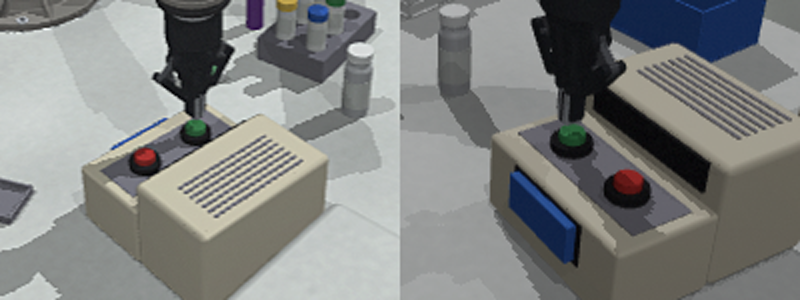

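The tray is shut flush, and the fingertips are centred just above the green key. I'll press in small steps.

Emit:
apply_moves(increments="1 -0.003 0 0.004 0 0 0;1 0 0 0.004 0 0 0;1 0 0 0.003 0 0 0;1 0 0 0 0 0 0")

```text
time_s: 12.82
tcp_pos: [618.5, -203.7, 143.6]
tcp_rot: [-0.0, 0.061, 0.998, 0.0]
wrist_force: [-0.0, -0.3, 0.6]
finger_gap: 0.001
finger_force: 0.0
```

Emit:
apply_moves(increments="1 0 0 0.002 0 0 0;1 0 0 0.002 0 0 0;1 0 0 0.001 0 0 0;1 0 0 0 0 0 0")

```text
time_s: 13.15
tcp_pos: [618.7, -203.9, 139.0]
tcp_rot: [0.0, 0.061, 0.998, -0.0]
wrist_force: [0.5, -0.4, 1.8]
finger_gap: -0.001
finger_force: 0.9
```

Emit:
apply_moves(increments="1 0 0 0.002 0 0 0;1 0 0 0 0 0 0")

```text
time_s: 13.32
tcp_pos: [618.8, -203.9, 136.9]
tcp_rot: [0.0, 0.061, 0.998, -0.0]
wrist_force: [0.5, -0.6, 2.9]
finger_gap: 0.004
finger_force: 1.4
```

Emit:
apply_moves(increments="1 0 0 0.002 0 0 0;1 0 0 0 0 0 0")

```text
time_s: 13.48
tcp_pos: [618.8, -203.9, 134.9]
tcp_rot: [0.0, 0.061, 0.998, -0.0]
wrist_force: [0.2, 0.0, 3.7]
finger_gap: 0.002
finger_force: 1.9
```

Emit:
apply_moves(increments="1 0 0 0.002 0 0 0;1 0 0 0 0 0 0;1 0 0 0 0 0 0")

```text
time_s: 13.73
tcp_pos: [618.9, -204.0, 134.4]
tcp_rot: [0.0, 0.061, 0.998, 0.0]
wrist_force: [-6.4, 3.2, 24.4]
finger_gap: 0.005
finger_force: 11.9
```

The force jumped to 24 N, so the key is fully down. I'll release it and retreat upward.

Emit:
apply_moves(increments="1 0 0 -0.005 0 0 0;1 0 0 -0.015 0 0 0;1 0 0 -0.03 0 0 0;1 0 0 -0.03 0 0 0;1 0 0 -0.02 0 0 0;1 0 0 0 0 0 0;1 0 0 0 0 0 0")

```text
time_s: 14.32
tcp_pos: [619.0, -203.9, 233.8]
tcp_rot: [0.001, 0.061, 0.998, 0.0]
wrist_force: [0.8, -0.3, -1.4]
finger_gap: 0.0
finger_force: 0.0
```

```bash
python3 - <<'E'
from h import *
a=cams.snapshot("side")
cv2.imwrite("pics/end.png",a[:,:,::-1])
E
```

```text
(no output)
```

View pics/end.png

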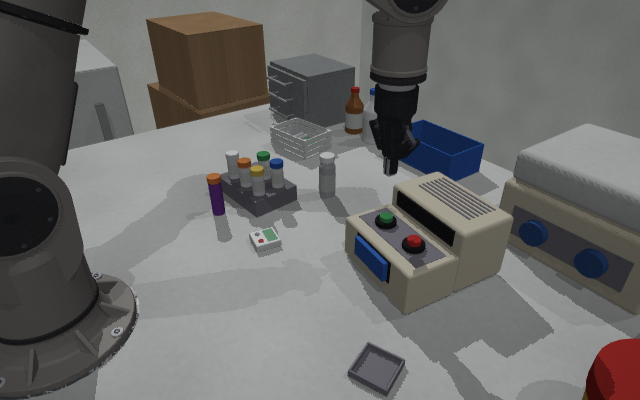

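The tray is shut at (371,258), both keys are up at (386,217) and (414,241), and the tubes, jar, timer and dish stand where they were.

```bash
python3 -c "
from cell import sign_off
print(sign_off())"
```

```text
the job is handed in; nothing more can be done
None
```

I pointed at the orange cap for about 2.4 s, pushed the tray in to its hard stop, pressed the green key fully and released it, and handed the job in at about 14 s; the last picture shows everything else where it was, but the hand-in returned no verdict.

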